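Load the slide carrier into the slide dryer and latch its lid

ROBOT

A 7-joint arm with a two-finger parallel gripper is mounted at the origin on a cart in front of the work surface, level with it; the furniture and walls round the work are solid. World frame = base frame: x ahead of the robot, y to its left, z up, the work surface at z = 0. Lengths are in m, angles in rad, forces in N, time in s.
With the tool pointing down it reaches from about 0.4 to 0.85 m from the base axis. Payload 4.5 kg.
Tool frame: the origin (TCP) lies between the finger pads; the fingertips stand 11 mm ahead of it and the grasp point (between the pads) lies 8 mm behind it (r.nose_length is the distance from the TCP to the fingertips, in m); z points along the fingers, y is the line along which they close (so a half turn about z gives the same grasp; the last joint's range is limited). The gripper opens to 88 mm and grips with 3 to 60 N. Pads are 18 mm wide; open, the fingers measure 123 mm over their backs; the gripper's body (75 mm by 187 mm) begins 45 mm behind the grasp point.
Start: joints at [0.034, 0.689, -0.195, 1.565, 0.157, 0.902, -0.215], TCP at [0.625, 0, 0.25] pointing down, gripper open.
Joint ranges: [-3.01, 3.01], [-0.46, 2.08], [-1.47, 1.51], [0.13, 2.56], [-1, 4.14], [0.04, 2.09], [-2.66, 2.66]. Speed limits (rad/s): [2.57, 2.57, 3.14, 3.14, 3.14, 3.14, 3.14].

INTERFACE

Orientations are given as a unit quaternion [x, y, z, w].
In Python, from plant import get_state, snapshot, camera_model, r gives the robot as it stands.
- The arm moves only by the shell command python3 -m inch 'ROWS' [FORCE]. ROWS is text: rows parted by semicolons, each of 7 numbers parted by spaces: the opening, from -1 (shut) to 1 (fully open), then the shift along the tool's x, y, z in m, then the turn, a rotation vector about the tool's x, y, z in rad. A call has 1 to 20 rows; each row shifts and turns the commanded pose from where the row before left it, along the tool's axes as they then stand; what a row does not reach is not made up. A row lasts 1/12 s, in which the tool goes at most 41.7 mm and 7.16 degrees, less where a joint would pass 70% of its speed; a pose out of reach is approached as far as the arm can. A call is refused whole if a number of a shift passes 0.0417 or a number of a turn 0.125, either way. A call with a gripper value outside its range is refused whole. The fingers move at their own pace and stop on an object; FORCE is the grip in N (left out, the last holds). Time passes only in rows, so rows that do not move let the fingers close. It gives the time, the measured TCP pose, the force, the opening and the grip force at its end, in the units of the state.
- get_state(): the state, without advancing time (a new reading comes with each control period).
- snapshot(name): name is "scene" or "side" or "wrist"; returns (picture, depth): 420x560x3 uint8, red, green, blue; 420x560 float32, m along the optical axis (not along the pixel's ray), 0 where there is no reading.
- camera_model(name): a dict with "intrinsics" (3x3 intrinsics, pixels), "dist" ([k1, k2, p1, p2, k3] as OpenCV has them; the pictures are not rectified), "view" (4x4, takes a point from world to camera coordinates). Camera axes: x right, y down, z forward; pixel columns grow to the right and rows downward; lengths in m; the calibration is good to about 2 mm. A picture is of the moment at which its call begins: read the wrist's pose just before it. camera_model takes no time and is no camera call; for the wrist camera it gives the pose at the moment of the call.
- r.finish_job(): hands the job in; it is judged then, once.
The state is a dict: "clock": time; "q": joint angles; "qd": joint speeds; "joint_torque": joint torques, N m; "tool_pos": TCP position; "eef_rot": TCP orientation; "contact_force": force on the tool from outside, world axes, zero at the start; "moment": the same for the moment, N m; "opening": opening from 0.0 (shut) to 1.0 (fully open); "finger_force": force on a finger pad.
Only numpy, scipy, OpenCV 4.12 (cv2) and the standard library are available. Lean on these libraries where they do the work, as an engineer would, in place of code of your own. Each camera call takes 0.05 s, during which the arm holds its last target. There are 200 camera calls.

TASK

Slide the grey carrier with the three glass slides over the bench into the slot of the slide dryer until it is fully home against the rear stop: push it gently, without ramming, tipping or lifting it. Then swing the dryer's lid down over it and press it until its spring latch snaps in, so that it stays shut by itself. Leave the slide box, the timer and the reagent bottle alone.

Things in the scene. Friction and masses are not known exactly. Their poses are not given: they have to be found in the camera images.
- carrier: Flat grey carrier with three glass slides (white ends), loose: 80 mm (own x) by 90 mm (own y) by 16 mm high, about 0.2 kg, solid, friction on the bench about 0.6; too wide to grip. Origin: centre of underside, z up. Starts flat on the bench before the slot, own x within 0.3 rad of the dryer's x, origin 88 to 105 mm before the dryer's origin, up to 22 mm right or 12 mm left of it.
- dryer: Low white slide dryer fixed on the bench, with a slot open to the front (mouth to the robot's right). Origin: at bench height, middle of the slot, front plane of the guides. Own x points into the slot, y to the left, z up. Extends 108 mm in x, 80 mm to -y, 76 mm to +y; guides 25 mm high, rear housing 40 mm. Carrier home: its origin at x = 38.5 mm, y = 0, z = 3 mm, trailing side at x = -1.5 mm.
- slot_mouth (a point): Middle of the slot at the front plane, on the steel floor, 3 mm above the bench; axes as the dryer's. A ramp lip 16 mm long leads up to the floor. Slot 92.5 mm wide (1.25 mm spare each side of the carrier) from 16 mm inwards, 104 mm at the front, tapering from 8 to 16 mm inwards; steel lips along both guides cover the carrier's edges, 22 mm above the bench. A skewed carrier jams: push it square.
- rear_stop (a point): Middle of the rigid rear stop's face, 78.5 mm inside the front plane, 11 mm above the bench; axes as the dryer's.
- locating_shoe (a joint): Round sprung steel shoe in the slot's left guide, 40 mm inside the front plane, m: 0 fully out (2 mm into the slot), grows as pressed into the guide. 3 N at 0, 0.5 N more per mm. It presses the carrier to the right guide and drags on its left side, so a carrier pushed at one end only is skewed.
- lid (a joint): Lid angle, rad: 0 shut (level), grows as it opens; starts 1.85 to 2.05, standing up along the slot's right, leaning outwards. White slab, free edge 136 mm from the hinge, 84 mm along the slot, 10 mm thick (26 to 36 mm high when shut), with a 24 mm apron that closes the mouth. A spring (0.2 N m when shut) reopens it unless latched. It cannot shut on a carrier over 3 mm out.
- tongue (a joint): Sprung sloped steel tongue in the lid's free edge, m: 0 fully out (7 mm out of the edge), grows as pressed in. As the lid comes down it meets the keeper pin at about 0.08 rad, rides in by some 4 mm and springs out under the pin just before the lid is fully shut. Spring 2 to 4.5 N; some 8 to 18 N down on the lid near its free edge carry it over.
- keeper (a point): Middle of the level steel keeper pin (6 mm thick, along the dryer's x) on a bracket at the dryer's left side, 22 mm in from the front plane, 68 mm left of the slot's middle, 40 mm above the bench; the bracket is 30 mm long and reaches 46 mm above the bench. Keep the fingers right of it.
- lid_press (a point): Point on the lid's outer face (its top when shut), beside the steel latch plate: press here. 108 mm from the hinge, 30 mm in from the front plane, 6 mm out from the lid's middle plane. Moves with the lid: its z is the outward normal of the outer face, its y points from hinge to free edge.
- lid_hinge (a point): Hinge axis of the lid (level, along the dryer's x), in the lid's middle plane, 31 mm above the bench, 74 mm right of the slot's middle, 38 mm in from the front plane. The lid only turns it.
- slide_box: Green box for slides, 36 x 100 x 72 mm, in front of the microscope; origin under its centre. Leave alone.
- timer: Small white bench timer, 58 x 72 x 18 mm, at the right; origin under its centre. Leave alone.
- reagent_bottle: Beige reagent bottle with black cap, 62 mm across, 146 mm tall, at the right; origin under its centre. Leave alone.

How it is judged:
By the outcome, as a careful person would: the job done as asked, in the order asked, and still so for the second after the job is handed in, with the robot touching nothing.
It also fails if it takes over 67 s, if anything falls off the work surface, if the arm or the gripper's body presses on something with over 40 N, if the wrist force passes 120 N, or if a joint passes its speed limit or range.

## Working session

There is one attempt and no reset: what is moved stays moved. The work goes in short steps, Python scripts to look and compute and a shell command to move; the robot and the scene stay as the last step left them, time stands still between calls to the robot, and variables do not carry over. Pictures are saved under pics/ and viewed, at most 15 in all, crops included, and the job is handed in when it is done.

```bash
ls; mkdir -p pics; cat > h.py <<'E'
import numpy as np,cv2
from plant import get_state,snapshot,camera_model,r
def save(n,name,crop=None,s=1):
    a,d=snapshot(n); np.savez('/tmp/'+name,a=a,d=d,**{k:np.array(v) for k,v in camera_model(n).items()})
    b=a[...,::-1].copy()
    if crop: b=b[crop[1]:crop[3],crop[0]:crop[2]]
    if s!=1: b=cv2.resize(b,None,fx=s,fy=s,interpolation=cv2.INTER_CUBIC)
    cv2.imwrite(f'pics/{name}.png',b); return a,d
def load(name): return np.load(f'/tmp/{name}.npz')
def ray(f,px):
    p=cv2.undistortPoints(np.array(px,float).reshape(-1,1,2),f['intrinsics'],f['dist']).reshape(-1,2)
    V=f['view']; R=V[:3,:3]; o=-R.T@V[:3,3]
    return o,np.c_[p,np.ones(len(p))]@R   # direction scaled to unit depth
def plane(f,px,z):
    o,d=ray(f,px); return o+d*((z-o[2])/d[:,2])[:,None]
def deproj(f):
    h,w=f['d'].shape; u,v=np.meshgrid(np.arange(w),np.arange(h))
    o,d=ray(f,np.c_[u.ravel(),v.ravel()]); return (o+d*f['d'].reshape(-1,1)).reshape(h,w,3)
def proj(f,P):
    V=f['view']; rv,_=cv2.Rodrigues(V[:3,:3]); return cv2.projectPoints(np.array(P,float),rv,V[:3,3],f['intrinsics'],f['dist'])[0].reshape(-1,2)
E
python3 - <<'E'
from h import *
for n in('scene','side','wrist'): save(n,n+'0')
s=get_state(); print(s)
a=[cv2.imread(f'pics/{n}0.png') for n in('scene','side','wrist')]
for n in('scene','side','wrist'): f=load(n+'0'); print(n,ray(f,[[280,210]]))
E
```

```text
pics
{'clock': 0.15, 'q': array([ 0.03380954,  0.68979858, -0.19452284,  1.56608752,  0.15727816,
        0.90247743, -0.21506307]), 'qd': array([-0.00254508, -0.00116874, -0.0002143 , -0.00419767,  0.00132099,
        0.00085276, -0.00101382]), 'joint_torque': array([-1.46674727e-03, -5.27863634e+01, -1.26819178e+00, -1.53587687e+01,
       -5.24473807e-02,  3.92338901e-03,  1.12435155e-04]), 'tool_pos': array([ 6.24544562e-01, -3.61727818e-05,  2.49094291e-01]), 'eef_rot': array([ 7.07080615e-01,  7.07132608e-01, -5.18148991e-04, -4.59072190e-04]), 'contact_force': array([ 0.60897911,  0.34977399, -0.59023144]), 'moment': array([0.02558215, 0.02192072, 0.03741106]), 'finger_force': 0.0, 'opening': 0.9996234924034721}
scene (array([-0.03050093,  0.76411905,  1.15942739]), array([[ 0.32534769, -0.58656242, -0.74168751]]))
side (array([ 0.41001236, -1.12178117,  0.72308142]), array([[ 0.0155775 ,  0.82958112, -0.55838622]]))
wrist (array([0.62436944, 0.08372499, 0.38415096]), array([[-0.00549337, -0.32683553, -0.94513064]]))
```

View pics/scene0.png

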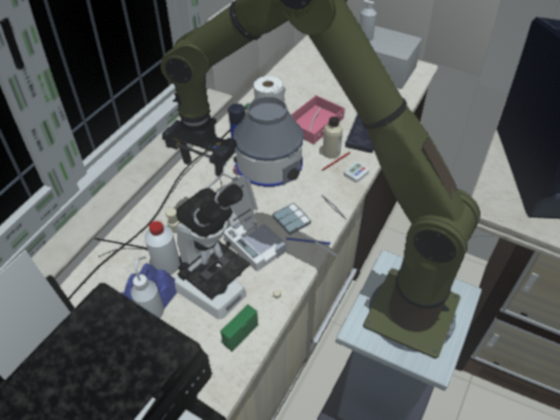

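View pics/wrist0.png

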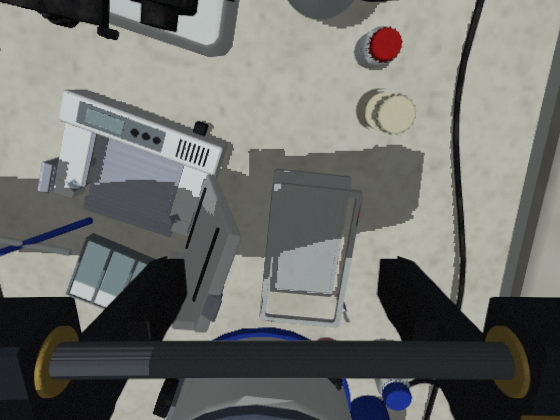

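View pics/side0.png

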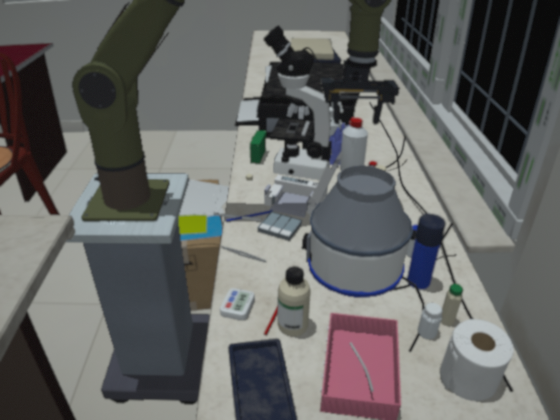

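The wrist view shows the dryer with its slot open towards image-down (world −y). Housing is at (140,130), keeper at (47,175), lid at (210,250), and the carrier at (110,275) is partly hidden by a finger. The scene and side views show the ringed apparatus next to it. I'll measure now.

```bash
python3 - <<'E'
from h import *
f=load('wrist0'); P=deproj(f)
for n,p in dict(carrTL=(90,236),carrBL=(70,294),carrmid=(110,270),floor=(130,200),hous=(140,125),housTL=(68,93),housR=(228,145),keeper=(47,165),lidtop=(232,240),lidbot=(195,325),lidside=(205,220),bench=(300,150),ring=(265,335),guideL=(75,165),guideR=(190,190)).items():
    print(n,p,P[p[1],p[0]].round(4))
print(plane(f,[(90,236),(70,294)],.016))
E
```

```text
carrTL (90, 236) [ 0.4083 -0.077   0.0091]
carrBL (70, 294) [ 0.3761 -0.1483  0.0144]
carrmid (110, 270) [ 0.4265 -0.1176  0.0133]
floor (130, 200) [ 0.4558 -0.0364  0.0028]
hous (140, 125) [0.4914 0.0488 0.0398]
housTL (68, 93) [0.4302 0.0768 0.0396]
housR (228, 145) [ 0.5666  0.024  -0.0013]
keeper (47, 165) [0.4013 0.0117 0.0454]
lidtop (232, 240) [ 0.5906 -0.0147  0.1614]
lidbot (195, 325) [ 0.5602 -0.0838  0.1596]
lidside (205, 220) [ 0.5578 -0.0261  0.0932]
bench (300, 150) [ 6.437e-01  1.880e-02 -6.000e-04]
ring (265, 335) [ 0.6045 -0.1934  0.0314]
guideL (75, 165) [0.416  0.0076 0.0256]
guideR (190, 190) [ 0.5288 -0.0186  0.0247]
[[ 0.41227363 -0.07403078  0.016     ]
 [ 0.37723713 -0.14726772  0.016     ]]
```

```bash
python3 -m inch '1 0.012 -0.033 -0.012 0 0 0;1 0.012 -0.033 -0.012 0 0 0;1 0.012 -0.033 -0.012 0 0 0;1 0.012 -0.033 -0.012 0 0 0;1 0.012 -0.033 -0.012 0 0 0;1 0 0 0 0 0 0;1 0 0 0 0 0 0;1 0 0 0 0 0 0;1 0 0 0 0 0 0'
python3 - <<'E'
from h import *
save('wrist','wrist1',None,1.4)
E
```

```text
clock: 0.9
tool_pos: [0.4611, 0.0595, 0.3094]
eef_rot: [0.708, 0.707, 0.0, 0.0]
contact_force: [0.6, -0.1, -0.6]
opening: 1.0
finger_force: 0.0
```

View pics/wrist1.png

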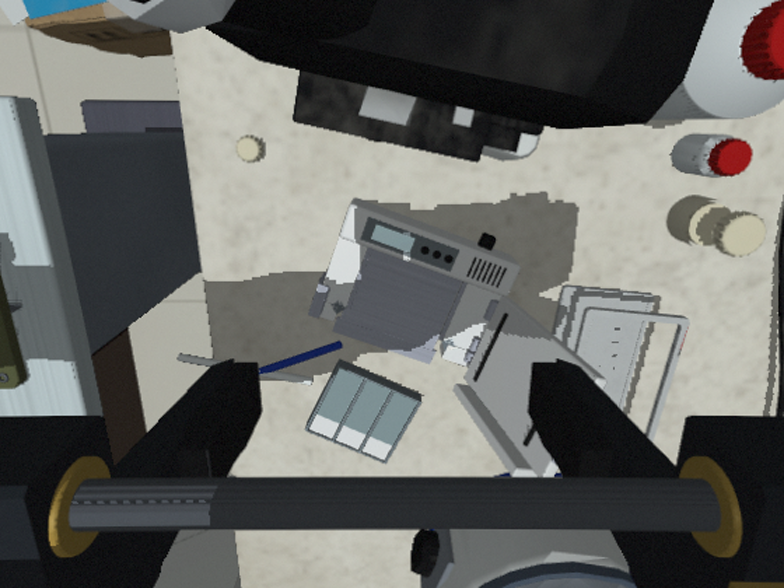

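The whole carrier is visible, with corners at roughly (341,360), (421,398), (387,462), (306,428). The dryer slot opens towards it, the keeper is at (318,298) and the lid spans (470..600, 310..470). Next I'll fit poses from the depth.

```bash
cat > m.py <<'E'
from h import *
def rect(P2):
    c,(w,h),a=cv2.minAreaRect((P2*1000).astype(np.float32)); return np.round(c,1),np.round((w,h),1),round(a,2),cv2.boxPoints((c,(w,h),a)).round(1).tolist()
def comp(m,seed):
    n,l=cv2.connectedComponents(m.astype(np.uint8)); return l==l[seed[1],seed[0]]
E
python3 - <<'E'
from m import *
f=load('wrist1'); P=deproj(f); z=P[...,2]; S=1.4
s=lambda x,y:(int(x/S),int(y/S))
print('carr depth z',z[s(360,410)[1],s(360,410)[0]])
m=comp((z>.008)&(z<.02),s(360,410)); print('carrier',m.sum(),rect(P[m][:,:2]))
# corners onto z=.016
print('corners',(plane(f,np.array([(341,360),(421,398),(387,462),(306,428)])/S,.016)*1000).round(1).tolist())
m=comp((z>.036)&(z<.044),s(390,240)); print('housing',m.sum(),rect(P[m][:,:2]))
m=comp((z>.0215)&(z<.029),s(345,260)); print('guideL',m.sum(),rect(P[m][:,:2]))
m=comp((z>.0005)&(z<.006)&(f['a'].max(2)<140),s(400,310)); print('floor',m.sum(),rect(P[m][:,:2]))
for p in [(341,255),(330,300),(318,290),(318,305),(480,310),(470,350),(460,340),(400,350)]:
    q=s(*p); print(p,(P[q[1],q[0]]*1000).round(1), f['a'][q[1],q[0]])
for p in [(520,340),(560,370),(500,380),(530,430),(480,420),(465,390),(510,440),(520,475),(600,378)]:
    q=s(*p); print('lid',p,(P[q[1],q[0]]*1000).round(1))
# ring apparatus footprint
m=(P[...,1]<-.1)&(z>.03)&(z<.3)&(P[...,0]>.45); Q=P[m]; print('ring x min',Q[:,0].min(),'y max',Q[:,1].max())
E
```

```text
carr depth z 0.015739805473561297
carrier 3491 (array([ 428.9, -131.1]), array([81.2, 90.1]), 63.68, [[370.6000061035156, -147.5], [451.29998779296875, -187.5], [487.29998779296875, -114.69999694824219], [406.5, -74.80000305175781]])
corners [[410.4, -70.6, 16.0], [486.4, -111.4, 16.0], [453.1, -184.8, 16.0], [373.3, -144.8, 16.0]]
housing 3260 (array([490.6,  40.5]), array([ 30.4, 151.9]), 69.45, [[414.20001220703125, 52.900001525878906], [556.4000244140625, -0.4000000059604645], [567.0999755859375, 28.100000381469727], [424.8999938964844, 81.4000015258789]])
guideL 1221 (array([413. ,  10.2]), array([77.1, 32.2]), 69.58, [[384.5, -20.299999237060547], [414.6000061035156, -31.600000381469727], [441.5, 40.70000076293945], [411.3999938964844, 51.900001525878906]])
floor 4104 (array([456.3, -30.7]), array([111.2,  99.9]), 69.03, [[389.70001220703125, -64.80000305175781], [483.0, -100.5], [522.7999877929688, 3.299999952316284], [429.5, 39.0]])
(341, 255) [414.3  34.   25.1] [216 220 220]
(330, 300) [403.   -6.7  25.7] [115 119 120]
(318, 290) [396.7   9.   45.1] [159 165 177]
(318, 305) [396.3  -2.9  46.8] [82 86 91]
(480, 310) [536.2 -16.8  24.1] [115 119 118]
(470, 350) [528.3 -54.   29.6] [77 80 85]
(460, 340) [519.7 -45.1  24.8] [212 218 218]
(400, 350) [465.2 -67.8   0.5] [153 159 172]
lid (520, 340) [558.2 -18.3  84.5]
lid (560, 370) [512.4  69.4 303.2]
lid (500, 380) [544.8 -52.9  86.1]
lid (530, 430) [556.3 -65.3 136.5]
lid (480, 420) [526.2 -77.7 105.4]
lid (465, 390) [520.7 -74.1  64.6]
lid (510, 440) [546.4 -82.5 123.8]
lid (520, 475) [546.6 -88.2 155.5]
lid (600, 378) [589.6 -11.  160.7]
ring x min 0.47571243036316335 y max -0.1002072422300252
```

```bash
cat >> m.py <<'E'
O=np.array([.4581,-.0465]); TH=np.deg2rad(69.5)
Rd=np.array([[np.cos(TH),-np.sin(TH)],[np.sin(TH),np.cos(TH)]])
def D(P): P=np.asarray(P); return np.concatenate([(P[...,:2]-O)@Rd,P[...,2:]],-1)
def W(P): P=np.asarray(P,float); return np.concatenate([P[...,:2]@Rd.T+O,P[...,2:]],-1)
E
python3 - <<'E'
from m import *
Q=[]
for n in('side0','scene0','wrist0','wrist1'):
    f=load(n); Q.append(D(deproj(f)[f['d']>0]).reshape(-1,3))
side=np.concatenate(Q[:2]);
for z0 in (.03,.07,.12,.18,.25):
  z1={.03:.07,.07:.12,.12:.18,.18:.25,.25:.4}[z0]; o=[]
  for x0 in np.arange(-.4,-.1,.03):
    m=(side[:,2]>z0)&(side[:,2]<z1)&(side[:,0]>x0)&(side[:,0]<x0+.03)&(side[:,1]<.2)&(side[:,1]>-.35)
    o.append((round(x0*1000),int(m.sum()),round(1000*np.percentile(side[m,1],99)) if m.sum()>5 else None))
  print(z0,o)
f=load('wrist1');P=D(deproj(f)); lid=P[(P[...,1]<-.06)&(P[...,1]>-.16)&(P[...,2]>.04)&(P[...,2]<.18)&(P[...,0]>-.02)&(P[...,0]<.09)]
print('lid xmin',np.percentile(lid[:,0],[1,99]))
for a in range(40,170,20):
    k=lid[(lid[:,2]*1000>a)&(lid[:,2]*1000<a+20)]; print(a,np.percentile(k[:,1]*1000,[2,50,98]).round(),np.percentile(k[:,0]*1000,[2,98]).round())
E
```

```text
0.03 [(-400, 464, -105), (-370, 371, -117), (-340, 0, None), (-310, 818, -167), (-280, 490, -131), (-250, 237, -112), (-220, 231, -93), (-190, 135, -91), (-160, 112, -109), (-130, 142, -125), (-100, 295, -156)]
0.07 [(-400, 264, -105), (-370, 85, -117), (-340, 0, None), (-310, 929, -168), (-280, 531, -134), (-250, 250, -113), (-220, 259, -94), (-190, 178, -92), (-160, 134, -109), (-130, 154, -128), (-100, 298, -157)]
0.12 [(-400, 219, -117), (-370, 0, None), (-340, 0, None), (-310, 949, -165), (-280, 1473, -135), (-250, 645, -119), (-220, 520, -109), (-190, 459, -107), (-160, 315, -115), (-130, 422, -128), (-100, 353, -154)]
0.18 [(-400, 0, None), (-370, 0, None), (-340, 0, None), (-310, 0, None), (-280, 969, -172), (-250, 1640, -151), (-220, 892, -140), (-190, 909, -137), (-160, 1041, -143), (-130, 430, -162), (-100, 0, None)]
0.25 [(-400, 0, None), (-370, 0, None), (-340, 0, None), (-310, 0, None), (-280, 0, None), (-250, 6, -180), (-220, 6, -165), (-190, 2, None), (-160, 14, -169), (-130, 3, None), (-100, 0, None)]
lid xmin [-0.0097135   0.08486526]
40 [-134.  -72.  -63.] [-4. 88.]
60 [-143.  -78.  -63.] [-8. 85.]
80 [-89. -85. -69.] [-8. 79.]
100 [-96. -91. -75.] [-8. 79.]
120 [-105.  -97.  -82.] [-9. 80.]
140 [-116. -105.  -88.] [-9. 80.]
160 [-115. -111. -109.] [ 0. 79.]
```

```bash
python3 -m inch '0 -0.0325 -0.0084 0.008 0 0 0;0 -0.0325 -0.0084 0.008 0 0 0;0 -0.0325 -0.0084 0.008 0 0 0;0 -0.0325 -0.0084 0.008 0 0 0;0 -0.0325 -0.0084 0.008 0 0 0;0 -0.0325 -0.0084 0.008 0 0 0;0 -0.0325 -0.0084 0.008 0 0 0;0 -0.0325 -0.0084 0.008 0 0 0;0 0 0 0 0 0 0.12;0 0 0 0 0 0 0.12;0 0 0 0 0 0 0.118;0 0 0 0 0 0 0;0 0 0 0 0 0 0'
python3 -m inch '0 0 0 0 0 0.122 0;0 0 0 0 0 0.122 0;0 0 0 0 0 0.122 0;0 0 0 0 0 0.122 0;0 0 0 0 0 0.122 0;0 0 0 0 0 0 0;0 0 0 0 0 0 0;0 0 0 0 0 0 0'
cat > go.py <<'E'
# usage: go.py x y z (dryer mm target for TCP) -> tool-axis shift
import sys
from m import *
from scipy.spatial.transform import Rotation as R
s=get_state(); T=R.from_quat(s['eef_rot']).as_matrix(); p=D(s['tool_pos'])*1000
B=np.eye(3);B[:2,:2]=Rd
print('tcp dryer',p.round(1),'axes in dryer\n',(B.T@T).round(3),'\nF dryer',(B.T@s['contact_force']).round(2),'t',s['clock'],'op',s['opening'])
if len(sys.argv)>3:
    t=W(np.array([float(v) for v in sys.argv[1:4]])/1000); print('shift tool mm',((t-s['tool_pos'])@T*1000).round(1))
E
python3 go.py -156 10 18; python3 -c "
from h import *
save('wrist','wrist2')"
```

```text
clock: 2.03
tool_pos: [0.3932, -0.2005, 0.2452]
eef_rot: [0.821, 0.571, -0.0, -0.0]
contact_force: [0.0, -0.1, -0.4]
opening: 0.5
finger_force: 0.0
clock: 2.7
tool_pos: [0.3929, -0.1989, 0.2455]
eef_rot: [0.786, 0.546, 0.238, -0.166]
contact_force: [0.6, 0.9, -0.2]
opening: 0.497
finger_force: 0.0
tcp dryer [-165.6    7.7  245.5] axes in dryer
 [[ 0.831  0.003  0.556]
 [ 0.002 -1.     0.003]
 [ 0.556 -0.001 -0.831]] 
F dryer [ 1.02 -0.21 -0.24] t 2.7 op 0.4973927244633585
shift tool mm [-118.4   -2.   194.4]
```

View pics/wrist2.png

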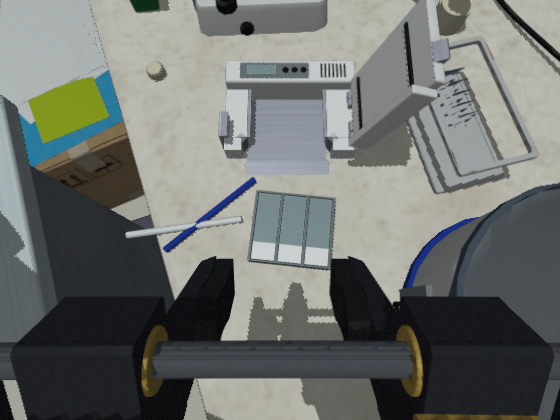

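```bash
python3 - <<'E'
from m import *
f=load('wrist2'); P=D(deproj(f))*1000; z=P[...,2]
c=comp((z>10)&(z<20)&(f['a'].max(2)>40),(290,220)); print('carrier',c.sum(),rect(P[c][:,:2]/1000))
h=comp((z>36)&(z<44),(290,68)); print('housing',rect(P[h][:,:2]/1000))
for n,px,zz in [('carr corners',[(258,191),(336,197),(330,269),(248,262)],16),('housfront',[(227,84),(354,84)],40),('ramp front',[(246,173),(328,173)],0),('ramp top/slot',[(249,158),(325,158)],3),('guide inner L/R edge top (lip)',[(249,100),(327,100),(246,150),(328,150)],22),('guide outer L',[(226,92),(222,150)],25),('guideR front',[(355,155)],25)]:
    print(n,(D(plane(f,px,zz/1000))*1000).round(1).tolist())
a=f['a'].astype(int); pen=(a[...,2]>a[...,0]+40)&(a[...,2]>70); pen[:, :150]=0; pen[:,300:]=0; pen[300:]=0
v,u=np.nonzero(pen); print('pen tip',u.max(),P[v,u][np.argsort(u)[-6:]].round(1).tolist(), 'max z',np.percentile(P[v,u][:,2],[50,98]))
for row in (110,130,145,155,165,172,178): print(row,[(u,*P[row,u].round().astype(int)[1:]) for u in range(215,365,6)])
E
```

```text
carrier 5840 (array([-89.3,  -2.5]), array([90. , 80.2]), 84.38, [[-133.5, -43.400001525878906], [-53.79999923706055, -51.20000076293945], [-45.0, 38.400001525878906], [-124.69999694824219, 46.20000076293945]])
housing (array([92.8,  0.1]), array([151.3,  32. ]), 89.04, [[75.5, -75.30000305175781], [107.5, -75.9000015258789], [110.0, 75.5], [78.0, 76.0]])
carr corners [[-46.3, 35.7, 16.0], [-53.0, -52.4, 16.0], [-133.4, -43.2, 16.0], [-126.4, 44.7, 16.0]]
housfront [[75.4, 72.6, 40.0], [76.0, -74.0, 40.0]]
ramp front [[-18.7, 51.7, 0.0], [-18.2, -46.4, 0.0]]
ramp top/slot [[-0.7, 48.4, 3.0], [-0.2, -42.9, 3.0]]
guide inner L/R edge top (lip) [[65.9, 48.6, 22.0], [66.4, -44.8, 22.0], [1.2, 50.2, 22.0], [1.6, -44.2, 22.0]]
guide outer L [[74.6, 76.0, 25.0], [-0.3, 77.3, 25.0]]
guideR front [[-5.8, -74.3, 25.0]]
pen tip 255 [[-25.1, 42.0, 0.4], [-31.4, 41.3, 7.4], [-33.2, 41.4, 5.6], [-30.6, 40.0, 8.8], [-32.5, 40.1, 7.1], [-31.2, 40.1, 7.0]] max z [ 8.01884787 10.01512116]
110 [(215, np.int64(93), np.int64(1)), (221, np.int64(86), np.int64(0)), (227, np.int64(74), np.int64(25)), (233, 
[... 5287 characters left out ...]
nt64(-2)), (245, np.int64(53), np.int64(0)), (251, np.int64(45), np.int64(7)), (257, np.int64(38), np.int64(0)), (263, np.int64(31), np.int64(0)), (269, np.int64(24), np.int64(0)), (275, np.int64(17), np.int64(1)), (281, np.int64(10), np.int64(1)), (287, np.int64(3), np.int64(1)), (293, np.int64(-4), np.int64(1)), (299, np.int64(-12), np.int64(0)), (305, np.int64(-19), np.int64(2)), (311, np.int64(-26), np.int64(1)), (317, np.int64(-33), np.int64(1)), (323, np.int64(-40), np.int64(2)), (329, np.int64(-47), np.int64(0)), (335, np.int64(-55), np.int64(0)), (341, np.int64(-62), np.int64(1)), (347, np.int64(-69), np.int64(1)), (353, np.int64(-76), np.int64(1)), (359, np.int64(-83), np.int64(0))]
```

```bash
sed -i 's/O=np.array.*/O=np.array([.4563,-.0465]); TH=np.deg2rad(69.0)/' m.py; python3 go.py -156 9 60; python3 go.py -156 9 18.5
```

```text
tcp dryer [-164.2    4.5  245.9] axes in dryer
 [[ 0.832  0.014  0.555]
 [ 0.011 -1.     0.008]
 [ 0.555 -0.    -0.832]] 
F dryer [-0.02  0.03  0.6 ] t 2.75 op 0.5014674851540344
shift tool mm [-96.4  -4.3 159.2]
tcp dryer [-164.2    4.5  245.9] axes in dryer
 [[ 0.832  0.014  0.555]
 [ 0.011 -1.     0.008]
 [ 0.555 -0.    -0.832]] 
F dryer [-0.02  0.03  0.6 ] t 2.75 op 0.5014674851540344
shift tool mm [-119.4   -4.2  193.7]
```

```bash
python3 -m inch '0 -0.016 -0.0007 0.0265 -0.0067 0 0.01;0 -0.016 -0.0007 0.0265 0 0 0;0 -0.016 -0.0007 0.0265 0 0 0;0 -0.016 -0.0007 0.0265 0 0 0;0 -0.016 -0.0007 0.0265 0 0 0;0 -0.016 -0.0007 0.0265 0 0 0;0 0 0 0 0 0 0;0 0 0 0 0 0 0;0 0 0 0 0 0 0'; python3 go.py -156 9 18.5
```

```text
clock: 3.5
tool_pos: [0.3927, -0.1892, 0.0616]
eef_rot: [0.788, 0.542, 0.24, -0.164]
contact_force: [0.2, -0.4, 0.8]
opening: 0.501
finger_force: 0.0
tcp dryer [-156.     8.2   61.6] axes in dryer
 [[ 0.831  0.     0.556]
 [ 0.    -1.    -0.   ]
 [ 0.556  0.    -0.831]] 
F dryer [-0.27 -0.3   0.83] t 3.5 op 0.5009614518247517
shift tool mm [-23.9  -0.8  35.8]
```

```bash
python3 -m inch '0 -0.006 0 0.009 0 0 0;0 -0.006 0 0.009 0 0 0;0 -0.006 -0.0008 0.009 0 0 0;0 -0.0059 0 0.0088 0 0 0;0 0 0 0 0 0 0;0 0 0 0 0 0 0;0 0 0 0 0 0 0'; python3 go.py -120 9 18.5; python3 -c "
from h import *
save('wrist','wrist3')"
```

```text
clock: 4.08
tool_pos: [0.3905, -0.1894, 0.0166]
eef_rot: [0.79, 0.54, 0.24, -0.166]
contact_force: [0.1, -0.9, 0.1]
opening: 0.503
finger_force: 0.0
tcp dryer [-157.1   10.2   16.6] axes in dryer
 [[ 0.83  -0.003  0.557]
 [-0.004 -1.     0.   ]
 [ 0.557 -0.003 -0.83 ]] 
F dryer [-0.82 -0.39  0.08] t 4.0833 op 0.5032819542303528
shift tool mm [31.8  1.1 19.1]
```

View pics/wrist3.png

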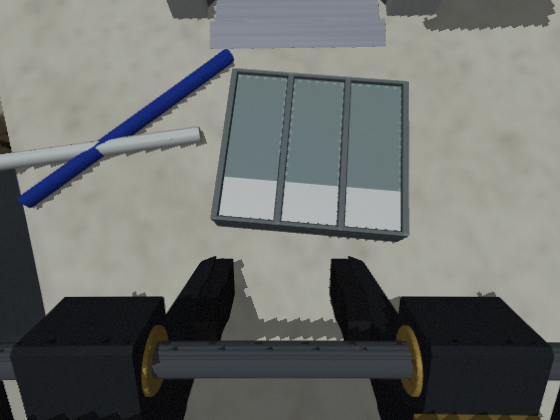

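```bash
cat > c.py <<'E'
import sys
from m import *
def carr(n):
    f=load(n); P=D(deproj(f))*1000; z=P[...,2]
    m=(z>11)&(z<23)&(abs(P[...,1])<60)&(P[...,0]<70)&(P[...,0]>-145)
    k,l,st,_=cv2.connectedComponentsWithStats(m.astype(np.uint8)); i=1+st[1:,4].argmax()
    print('carrier',st[i,4],rect(P[l==i][:,:2]/1000)); return f,P
if __name__=='__main__': carr(sys.argv[1])
E
python3 - <<'E'
from c import *
f,P=carr('wrist3')
print((D(plane(f,[(211,47),(386,46)],0))*1000).round(1).tolist(), (D(plane(f,[(216,5),(383,5)],.002))*1000).round(1).tolist())
print('carr',(D(plane(f,[(235,69),(409,82),(406,234),(215,219)],.016))*1000).round(1).tolist())
print('pen',(D(plane(f,[(231,54),(215,57),(215,70)],.005))*1000).round(1).tolist())
E
```

```text
carrier 29296 (array([-89.,  -5.]), array([90.7, 81. ]), 84.39, [[-133.8000030517578, -46.20000076293945], [-53.099998474121094, -54.099998474121094], [-44.29999923706055, 36.099998474121094], [-124.9000015258789, 44.0]])
[[-19.9, 50.8, 0.0], [-19.8, -49.3, 0.0]] [[7.2, 48.7, 2.0], [6.5, -48.9, 2.0]]
carr [[-46.1, 34.3, 16.0], [-54.3, -53.7, 16.0], [-132.1, -45.0, 16.0], [-124.9, 41.0, 16.0]]
pen [[-28.5, 38.4, 5.0], [-30.4, 47.2, 5.0], [-38.7, 46.8, 5.0]]
```

```bash
python3 -m inch '0 0.0044 0 0.0005 0 0 0;0 0.0033 0 0.0022 0 0 0;0 0.00166 0 0.0011 0 0 0;0 0.00166 0 0.0011 0 0 0;0 0.00166 0 0.0011 0 0 0;0 0.00166 0 0.0011 0 0 0;0 0.00166 0 0.0011 0 0 0;0 0.00166 0 0.0011 0 0 0;0 0 0 0 0 0 0;0 0 0 0 0 0 0'; python3 -c "
from h import *
save('wrist','wrist4')"; python3 go.py -120 9 19; python3 c.py wrist4
```

```text
clock: 4.97
tool_pos: [0.3978, -0.1709, 0.0188]
eef_rot: [0.789, 0.54, 0.24, -0.165]
contact_force: [0.0, -1.3, -0.2]
opening: 0.495
finger_force: 0.2
tcp dryer [-137.1   10.1   18.8] axes in dryer
 [[ 0.83  -0.003  0.557]
 [-0.004 -1.     0.   ]
 [ 0.557 -0.002 -0.83 ]] 
F dryer [-0.14 -0.84  0.41] t 5.0167 op 0.5000870796370748
shift tool mm [14.3  1.   9.3]
carrier 30410 (array([-92.5,  -2.9]), array([ 91. , 103.8]), 87.61, [[-146.1999969482422, -46.20000076293945], [-42.5, -50.5], [-38.70000076293945, 40.400001525878906], [-142.39999389648438, 44.70000076293945]])
```

```bash
sed -i 's/m=(z>11)/m=(f["a"].max(2)>55)\&(z>11)/' c.py; python3 -m inch '0 0.00166 0 0.0011 0 0 0;0 0.00166 0 0.0011 0 0 0;0 0.00166 -0.0003 0.0011 0 0 0;0 0.00166 -0.0004 0.0011 0 0 0;0 0.00166 -0.0004 0.0011 0 0 0;0 0.00166 -0.0004 0.0011 0 0 0;0 0 0 0 0 0 0'; python3 -c "
from h import *
save('wrist','wrist5')"; python3 go.py -110 9 19; python3 c.py wrist5
```

```text
clock: 5.6
tool_pos: [0.4007, -0.1587, 0.019]
eef_rot: [0.789, 0.541, 0.24, -0.166]
contact_force: [-0.8, -0.3, -0.1]
opening: 0.501
finger_force: 0.2
tcp dryer [-124.9   11.7   18.9] axes in dryer
 [[ 0.83  -0.003  0.557]
 [-0.003 -1.     0.   ]
 [ 0.557 -0.002 -0.83 ]] 
F dryer [-0.23  0.11 -0.41] t 5.65 op 0.5030043851344813
shift tool mm [12.4  2.6  8.2]
carrier 29136 (array([-69.4,  -0.4]), array([90.9, 81.4]), 89.78, [[-110.19999694824219, -45.70000076293945], [-28.899999618530273, -46.0], [-28.5, 44.79999923706055], [-109.9000015258789, 45.20000076293945]])
```

View pics/wrist5.png

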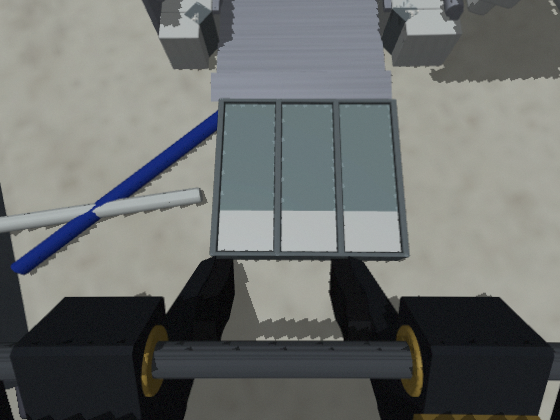

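```bash
python3 -m inch '0 0.00166 0 0.0011 0 0 0;0 0.00166 0 0.0011 0 0 0;0 0.00166 0 0.0011 0 0 0;0 0.00166 0 0.0011 0 0 0;0 0.00166 0 0.0011 0 0 0;0 0.00166 0 0.0011 0 0 0;0 0.00166 0 0.0011 0 0 0;0 0.00166 0 0.0011 0 0 0'; python3 -m inch '0 0.00166 0 0.0011 0 0 0;0 0.00166 0 0.0011 0 0 0;0 0.00166 0 0.0011 0 0 0;0 0.00166 0 0.0011 0 0 0';python3 -c "
from h import *
save('wrist','wrist6')"; python3 go.py -100 10 19; python3 - <<'E'
from c import *
f,P=carr('wrist6')
g5,g6=load('wrist5'),f
for g in (g5,g6):
  a=g['a'].astype(int); m=(a[...,2]>a[...,0]+40)&(a[...,2]>70)&(np.arange(560)<300)&(np.arange(420)[:,None]<300); Q=D(deproj(g))[m]*1000
  print('pen ends',Q[np.argmax(Q[:,0])].round(),Q[np.argmin(Q[:,0])].round())
for row in (40,60,80,100,120):
  print([(u,P[row,u,1].round(),P[row,u,2].round()) for u in list(range(190,240,6))+list(range(370,420,6))],P[row,300,0].round())
E
```

```text
clock: 6.32
tool_pos: [0.4066, -0.1444, 0.0189]
eef_rot: [0.79, 0.54, 0.24, -0.165]
contact_force: [-1.1, -0.5, 0.1]
opening: 0.5
finger_force: 0.5
clock: 6.65
tool_pos: [0.4095, -0.137, 0.019]
eef_rot: [0.79, 0.54, 0.24, -0.165]
contact_force: [-0.1, -1.7, 0.2]
opening: 0.499
finger_force: 0.5
tcp dryer [-100.8   11.4   19.1] axes in dryer
 [[ 0.83  -0.003  0.557]
 [-0.003 -1.     0.   ]
 [ 0.557 -0.002 -0.83 ]] 
F dryer [-0.49  0.43 -0.55] t 6.7 op 0.5005069843544573
shift tool mm [0.6 1.4 0.5]
carrier 30007 (array([-45.4,  -0.5]), array([91. , 80.6]), 89.82, [[-85.80000305175781, -45.900001525878906], [-5.199999809265137, -46.099998474121094], [-4.900000095367432, 44.79999923706055], [-85.5, 45.099998474121094]])
pen ends [-28.  48.   1.] [-131.   12.  177.]
pen ends [-28.  49.   0.] [-106.   12.  177.]
[(190, np.float64(58.0), np.float64(25.0)), (196, np.float64(55.0), np.float64(25.0)), (202, np.float64(52.0), np.float64(25.0)), (208, np.float64(49.0), np.float64(25.0)), (214, np.float64(46.0), np.float64(25.0)), (220, np.float64(47.0), np.float64(4.0)), (226, np.float64(44.0), 
[... 2924 characters left out ...]
), (202, np.float64(55.0), np.float64(0.0)), (208, np.float64(52.0), np.float64(2.0)), (214, np.float64(48.0), np.float64(2.0)), (220, np.float64(42.0), np.float64(18.0)), (226, np.float64(39.0), np.float64(16.0)), (232, np.float64(36.0), np.float64(17.0)), (238, np.float64(34.0), np.float64(16.0)), (370, np.float64(-32.0), np.float64(16.0)), (376, np.float64(-35.0), np.float64(16.0)), (382, np.float64(-38.0), np.float64(17.0)), (388, np.float64(-41.0), np.float64(18.0)), (394, np.float64(-43.0), np.float64(19.0)), (400, np.float64(-53.0), np.float64(-0.0)), (406, np.float64(-56.0), np.float64(-0.0)), (412, np.float64(-59.0), np.float64(1.0)), (418, np.float64(-62.0), np.float64(1.0))] -18.0
```

```bash
python3 -m inch '0 0.00166 -0.0003 0.0011 0 0 0;0 0.00166 -0.0003 0.0011 0 0 0;0 0.00166 -0.0003 0.0011 0 0 0;0 0.00166 -0.0003 0.0011 0 0 0;0 0.00166 -0.0003 0.0011 0 0 0';python3 go.py;  python3 -m inch '0 0.00166 -0.0002 0.0011 0 0 0;0 0.00166 0 0.0011 0 0 0;0 0.00166 0 0.0011 0 0 0;0 0.00166 0 0.0011 0 0 0';python3 -c "
from h import *
save('wrist','wrist7')"; python3 go.py; python3 c.py wrist7
```

```text
clock: 7.12
tool_pos: [0.4116, -0.1271, 0.019]
eef_rot: [0.79, 0.54, 0.24, -0.165]
contact_force: [-1.0, -0.5, 0.0]
opening: 0.498
finger_force: 0.4
tcp dryer [-91.3  12.8  19. ] axes in dryer
 [[ 0.831 -0.003  0.557]
 [-0.004 -1.    -0.   ]
 [ 0.557 -0.002 -0.831]] 
F dryer [-0.8   0.78  0.05] t 7.1167 op 0.49788448229754334
clock: 7.45
tool_pos: [0.4143, -0.1196, 0.0191]
eef_rot: [0.79, 0.54, 0.24, -0.165]
contact_force: [-0.7, -0.3, -0.9]
opening: 0.502
finger_force: 0.4
tcp dryer [-82.8  13.   19.2] axes in dryer
 [[ 0.83  -0.003  0.557]
 [-0.003 -1.     0.   ]
 [ 0.557 -0.002 -0.83 ]] 
F dryer [ 0.71 -0.17 -0.87] t 7.5 op 0.5002019353174809
carrier 30361 (array([-18.5,   0.9]), array([98.3, 91.6]), 0.01, [[-67.69999694824219, 46.70000076293945], [-67.69999694824219, -44.900001525878906], [30.700000762939453, -44.900001525878906], [30.600000381469727, 46.70000076293945]])
```

```bash
for i in 1; do python3 -m inch '0 0.00166 0 0.0011 0 0 0;0 0.00166 0 0.0011 0 0 0;0 0.00166 0 0.0011 0 0 0;0 0.00166 0 0.0011 0 0 0;0 0.00166 0 0.0011 0 0 0;0 0.00166 0 0.0011 0 0 0'; done; python3 go.py; python3 -m inch '0 0.00166 0 0.0011 0 0 0;0 0.00166 0 0.0011 0 0 0;0 0.00166 0 0.0011 0 0 0;0 0.00166 0 0.0011 0 0 0;0 0.00166 0 0.0011 0 0 0;0 0.00166 0 0.0011 0 0 0'; python3 go.py;python3 -c "
from h import *
save('wrist','wrist8')";python3 c.py wrist8
```

```text
clock: 8.0
tool_pos: [0.4187, -0.1086, 0.0191]
eef_rot: [0.79, 0.54, 0.24, -0.165]
contact_force: [-0.2, -1.5, -0.5]
opening: 0.499
finger_force: 0.5
tcp dryer [-71.4  12.9  19.1] axes in dryer
 [[ 0.831 -0.003  0.557]
 [-0.004 -1.    -0.   ]
 [ 0.557 -0.002 -0.831]] 
F dryer [-1.43 -0.36 -0.53] t 8.0 op 0.49872360506256463
clock: 8.5
tool_pos: [0.4232, -0.0979, 0.0193]
eef_rot: [0.79, 0.54, 0.239, -0.165]
contact_force: [-0.4, -1.2, 1.6]
opening: 0.499
finger_force: 0.8
tcp dryer [-59.9  12.5  19.3] axes in dryer
 [[ 0.831 -0.003  0.557]
 [-0.004 -1.     0.   ]
 [ 0.557 -0.002 -0.831]] 
F dryer [-1.25 -0.09  1.63] t 8.5 op 0.4990746627590862
carrier 30517 (array([-2.7,  0.9]), array([86.4, 93.3]), 2.2, [[-47.599998474121094, 45.900001525878906], [-44.0, -47.400001525878906], [42.29999923706055, -44.0], [38.70000076293945, 49.20000076293945]])
```

```bash
python3 -m inch '0 0.00166 0 0.0011 0 0 0;0 0.00166 0 0.0011 0 0 0;0 0.00166 0 0.0011 0 0 0;0 0.00166 0 0.0011 0 0 0;0 0.00166 0 0.0011 0 0 0;0 0.00166 0 0.0011 0 0 0'; python3 go.py; python3 -m inch '0 0.00166 0 0.0011 0 0 0;0 0.00166 0 0.0011 0 0 0;0 0.00166 0 0.0011 0 0 0;0 0.00166 0 0.0011 0 0 0;0 0.00166 0 0.0011 0 0 0'; python3 go.py;python3 -c "
from h import *
save('wrist','wrist9')"
```

```text
clock: 9.05
tool_pos: [0.429, -0.089, 0.0208]
eef_rot: [0.789, 0.541, 0.239, -0.168]
contact_force: [-1.0, -1.4, 0.0]
opening: 0.501
finger_force: 1.0
tcp dryer [-49.4  10.3  20.8] axes in dryer
 [[ 0.83  -0.001  0.558]
 [-0.004 -1.     0.005]
 [ 0.558 -0.006 -0.83 ]] 
F dryer [-1.65  0.45  0.  ] t 9.05 op 0.5009653188636766
clock: 9.47
tool_pos: [0.4343, -0.0819, 0.0219]
eef_rot: [0.788, 0.541, 0.238, -0.169]
contact_force: [-1.0, -0.1, -0.1]
opening: 0.497
finger_force: 0.5
tcp dryer [-41.    7.8  21.9] axes in dryer
 [[ 0.829  0.002  0.559]
 [-0.004 -1.     0.009]
 [ 0.559 -0.009 -0.829]] 
F dryer [-0.5   0.9  -0.15] t 9.4667 op 0.4966667772175106
```

View pics/wrist9.png

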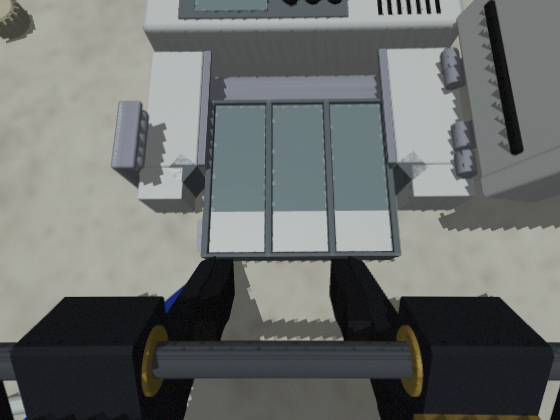

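```bash
python3 -c "
from h import *
print(get_state()['q'].round(3))"; python3 go.py -15 9 20.5
```

```text
[ 0.856  1.124 -0.615  2.194 -1.     0.044  1.161]
tcp dryer [-40.5   7.7  22.1] axes in dryer
 [[ 0.829  0.002  0.56 ]
 [-0.003 -1.     0.009]
 [ 0.56  -0.009 -0.829]] 
F dryer [-1.65 -0.63 -0.51] t 9.5167 op 0.49708465621828263
shift tool mm [20.2 -1.2 15.6]
```

```bash
python3 -m inch '0 -0.0138 0 -0.0152 0 0 0;0 0 -0.0115 0 0 -0.117 0;0 0 -0.0115 0 0 -0.117 0;0 0 -0.0115 0 -0.009 -0.117 0;0 0 0 0 0 0 0;0 0 0 0 0 0 0;0 0 0 0 0 0 0'; python3 go.py -50 42 19;python3 -c "
from h import *
print(get_state()['q'].round(3))
save('wrist','wrist10')"; python3 - <<'E'
from c import *
f=load('wrist10');P=D(deproj(f))*1000;z=P[...,2]
# trailing top edge of the carrier: largest-x-gradient: lowest x with z>13 per y bin
m=(z>12)&(z<22)&(abs(P[...,1])<46)&(P[...,0]<0)&(f['a'].max(2)>55)&(P[...,0]>-60)
for y in range(-44,46,8):
  k=P[m&(abs(P[...,1]-y)<2)]; print(y,np.percentile(k[:,0],1).round(1) if len(k) else None,end='; ')
E
```

```text
clock: 10.1
tool_pos: [0.413, -0.1043, 0.0433]
eef_rot: [0.815, 0.565, 0.092, -0.087]
contact_force: [-1.2, -0.2, -0.2]
opening: 0.498
finger_force: 0.0
tcp dryer [-69.5  19.8  43.3] axes in dryer
 [[ 0.969  0.014  0.248]
 [ 0.004 -0.999  0.041]
 [ 0.248 -0.038 -0.968]] 
F dryer [-0.6   1.08 -0.25] t 10.1 op 0.49776339856364704
shift tool mm [ 12.9 -21.   29.3]
[ 0.493  0.914 -0.274  2.252 -1.     0.043  0.962]
-44 -26.3; -36 -26.4; -28 -26.0; -20 -26.0; -12 -26.1; -4 -26.2; 4 -26.3; 12 -26.4; 20 -26.5; 28 -26.6; 36 -26.7; 44 -26.7;
```

```bash
python3 -m inch '0 0 -0.005 0 -0.02 -0.125 0;0 0 -0.005 0 -0.02 -0.125 0;0 0 0 0 0 0 0;0 0 0 0 0 0 0;0 0 0 0 0 0 0'; python3 go.py -50 42 25;python3 -c "
from h import *
print(get_state()['q'].round(3))"
```

```text
clock: 10.57
tool_pos: [0.4119, -0.1066, 0.0494]
eef_rot: [0.822, 0.569, 0.011, -0.026]
contact_force: [0.1, 0.0, -1.1]
opening: 0.502
finger_force: 0.0
tcp dryer [-72.   19.9  49.4] axes in dryer
 [[ 0.999  0.007  0.048]
 [ 0.006 -1.     0.031]
 [ 0.048 -0.031 -0.998]] 
F dryer [ 0.06 -0.06 -1.09] t 10.5667 op 0.5023836572754883
shift tool mm [ 20.9 -21.2  26.1]
[ 0.198  0.872 -0.022  2.268 -1.     0.043  0.823]
```

```bash
python3 -m inch '0 0 0 0 0.06 -0.024 0;0 0 0 0 0.06 -0.024 0;0 0 0 0 0 0 0;0 0 0 0 0 0 0;0 0 0 0 0 0 0'; python3 go.py -50 40 35;python3 -c "
from h import *
print(get_state()['q'].round(3))"
```

```text
clock: 10.98
tool_pos: [0.4112, -0.1064, 0.049]
eef_rot: [0.819, 0.569, -0.039, -0.06]
contact_force: [-0.1, -0.5, -0.5]
opening: 0.498
finger_force: 0.0
tcp dryer [-72.1  20.6  49. ] axes in dryer
 [[ 1.     0.009  0.002]
 [ 0.009 -0.99   0.143]
 [ 0.004 -0.143 -0.99 ]] 
F dryer [-0.54 -0.07 -0.5 ] t 10.9833 op 0.49847769190578395
shift tool mm [ 22.2 -17.   16.7]
[-0.018  0.921  0.312  2.175 -0.921  0.347  0.745]
```

```bash
python3 -m inch '0 0.005 -0.0085 0.008 0 0 0;0 0.005 -0.0085 0.008 0 0 0;0 0.005 0 0 0 0 0;0 0.004 0 0 0 0 0;0 0 0.0016 0.011 0 0 0;0 0 0 0 0 0 0;0 0 0 0 0 0 0';python3 go.py -30 40 21.5;python3 -c "
from h import *
print(get_state()['q'].round(3))
save('wrist','wrist11')"
```

```text
clock: 11.57
tool_pos: [0.4014, -0.081, 0.0252]
eef_rot: [0.819, 0.57, -0.039, -0.059]
contact_force: [-0.5, -0.3, 1.2]
opening: 0.501
finger_force: 0.0
tcp dryer [-51.9  38.8  25.2] axes in dryer
 [[ 1.     0.012  0.001]
 [ 0.012 -0.99   0.142]
 [ 0.003 -0.142 -0.99 ]] 
F dryer [-0.44  0.37  1.17] t 11.5667 op 0.5008545233749363
shift tool mm [21.9 -0.4  3.9]
[ 0.015  0.949  0.165  2.217 -0.953  0.209  0.721]
```

View pics/wrist11.png

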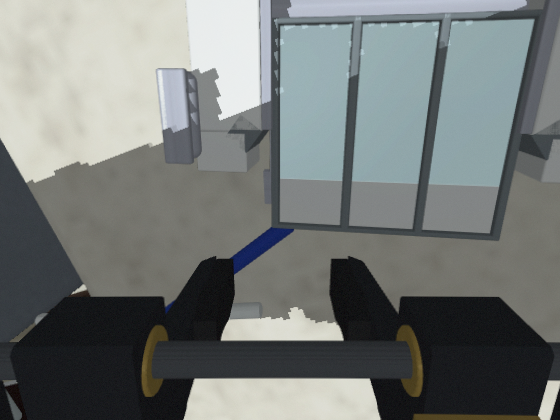

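```bash
python3 -m inch '0 0.006 0 0.0015 0 0 0;0 0.005 0 0.0015 0 0 0;0 0.002 0 0 0 0 0;0 0.002 0 0 0 0 0;0 0.002 0 0 0 0 0;0 0.002 0 0 0 0 0;0 0.002 0 0 0 0 0';python3 go.py; python3 -m inch '0 0.002 0 0 0 0 0;0 0.002 0 0 0 0 0;0 0.002 0 0 0 0 0;0 0.002 0 0 0 0 0';python3 go.py -12 40 22;python3 -c "
from h import *
print(get_state()['q'].round(3))"
```

```text
clock: 12.2
tool_pos: [0.408, -0.0609, 0.0222]
eef_rot: [0.818, 0.57, -0.04, -0.059]
contact_force: [-0.5, -2.1, -0.9]
opening: 0.502
finger_force: 0.4
tcp dryer [-30.8  39.9  22.2] axes in dryer
 [[ 1.     0.013  0.   ]
 [ 0.012 -0.99   0.142]
 [ 0.002 -0.142 -0.99 ]] 
F dryer [-2.13 -0.24 -0.9 ] t 12.2 op 0.5016807031893885
clock: 12.53
tool_pos: [0.4109, -0.0533, 0.0222]
eef_rot: [0.818, 0.57, -0.04, -0.059]
contact_force: [0.3, -1.1, -0.4]
opening: 0.498
finger_force: 0.4
tcp dryer [-22.6  39.9  22.2] axes in dryer
 [[ 1.     0.013  0.   ]
 [ 0.012 -0.99   0.142]
 [ 0.002 -0.142 -0.99 ]] 
F dryer [-0.89 -0.63 -0.41] t 12.5333 op 0.4980392369049793
shift tool mm [10.6  0.1  0.2]
[-0.047  0.955  0.163  2.204 -0.957  0.217  0.661]
```

```bash
python3 -m inch '0 0.0015 0 0 0 0 0;0 0.0015 0 0 0 0 0;0 0.0015 0 0 0 0 0;0 0.001 0 0 0 0 0;0 0.001 0 0 0 0 0';python3 go.py|grep -E "tcp|F dr"; python3 -m inch '0 0.001 0 0 0 0 0;0 0.001 0 0 0 0 0';python3 go.py |grep -E "tcp|F dr";python3 -m inch '0 0.001 0 0 0 0 0;0 0 0 0 0 0 0';python3 go.py|grep -E "tcp|F dr"; python3 -c "
from h import *
save('wrist','wrist12')"
```

```text
clock: 12.95
tool_pos: [0.4131, -0.0472, 0.0222]
eef_rot: [0.818, 0.57, -0.04, -0.059]
contact_force: [0.1, -0.4, -0.3]
opening: 0.498
finger_force: 0.4
tcp dryer [-16.1  40.   22.2] axes in dryer
F dryer [-0.39 -0.23 -0.28] t 12.95 op 0.4981366519443728
clock: 13.12
tool_pos: [0.4138, -0.0453, 0.0222]
eef_rot: [0.818, 0.57, -0.04, -0.059]
contact_force: [-0.5, -0.7, -0.3]
opening: 0.5
finger_force: 0.4
tcp dryer [-14.1  40.1  22.2] axes in dryer
F dryer [-0.83  0.24 -0.27] t 13.1167 op 0.5002050820798047
clock: 13.28
tool_pos: [0.4143, -0.0446, 0.0222]
eef_rot: [0.818, 0.57, -0.04, -0.059]
contact_force: [-0.1, -1.6, -0.1]
opening: 0.502
finger_force: 0.5
tcp dryer [-13.2  39.9  22.2] axes in dryer
F dryer [-1.57 -0.48 -0.08] t 13.2833 op 0.5016787706973436
```

```bash
for i in 1; do python3 -m inch '0 0.0007 0 0 0 0 0;0 0.0007 0 0 0 0 0'|grep force; python3 go.py |grep -E "tcp|F dr"; python3 -m inch '0 0.0007 0 0 0 0 0;0 0.0007 0 0 0 0 0'|grep force;python3 go.py |grep -E "tcp|F dr";done
```

```text
contact_force: [-1.4, -5.3, -1.2]
finger_force: 2.7
tcp dryer [-13.1  39.9  22.2] axes in dryer
F dryer [-5.44 -0.61 -1.18] t 13.5 op 0.4987129487430311
contact_force: [-2.8, -8.4, -0.6]
finger_force: 4.0
tcp dryer [-12.9  40.   22.2] axes in dryer
F dryer [-8.87 -0.36 -0.64] t 13.6667 op 0.5010128796906252
```

```bash
python3 -c "
from h import *
save('wrist','wrist13')"; python3 - <<'E'
from c import *
f=load('wrist13');P=D(deproj(f))*1000;z=P[...,2]
m=(z>12)&(z<22)&(f['a'].max(2)>45)&(P[...,0]>-40)
for y in range(-44,50,8):
  k=P[m&(abs(P[...,1]-y)<2)&(P[...,0]<20)]; print(y,np.percentile(k[:,0],1).round(1) if len(k) else None,end='; ')
g=(z>23)&(z<27)&(P[...,0]<30)
for y in (-70,-64,-58,54,58,62,66,70):
  k=P[g&(abs(P[...,1]-y)<2)]; print('guide',y,np.percentile(k[:,0],2).round(1) if len(k)>5 else None,end='; ')
E
```

```text
-44 -0.7; -36 -0.5; -28 -0.5; -20 -0.6; -12 -0.7; -4 -0.7; 4 -0.8; 12 -1.1; 20 -19.6; 28 -1.0; 36 -1.4; 44 -1.3; guide -70 None; guide -64 0.7; guide -58 1.2; guide 54 1.0; guide 58 0.5; guide 62 -15.7; guide 66 -3.4; guide 70 -3.3;
```

View pics/wrist13.png

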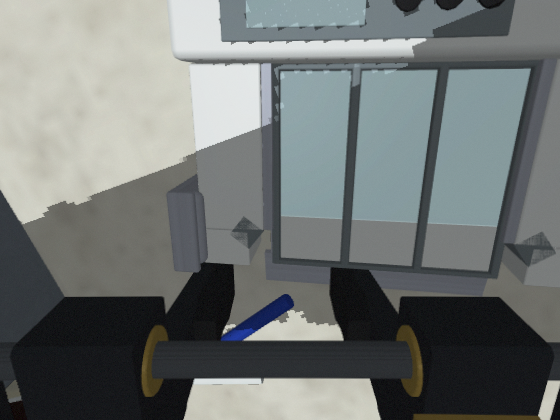

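```bash
python3 -m inch '0 -0.015 0 0 0 0 0;0 -0.02 0 0 0 0 0;-1 -0.02 0 -0.03 0 0 0;-1 0 0 -0.035 0 0 0;-1 0 0 -0.035 -0.07 0 0;-1 0 0 -0.035 -0.073 0 0;-1 0 0 -0.035 0 0 0;-1 0 0 -0.035 0 0 0;-1 0 0 0 0 0 0;-1 0 0 0 0 0 0'; python3 go.py 30 -150 240; python3 - <<'E'
from m import *
from h import *
print(get_state()['q'].round(3))
Q=[]
for n in('side0','scene0','wrist0','wrist1'):
    f=load(n); q=D(deproj(f)[f['d']>0]); Q.append(q)
Q=np.concatenate(Q[:2])*1000
m=(Q[:,2]>185)&(Q[:,2]<400)&(Q[:,0]>-60)&(Q[:,0]<260)&(Q[:,1]>-300)&(Q[:,1]<200)
H,xe,ye=np.histogram2d(Q[m,0],Q[m,1],bins=[np.arange(-60,261,40),np.arange(-300,201,50)]); print(H.astype(int))
E
```

```text
clock: 14.55
tool_pos: [0.4127, -0.0989, 0.2274]
eef_rot: [0.82, 0.572, 0.003, 0.0]
contact_force: [-0.6, 0.2, -0.3]
opening: 0.004
finger_force: 0.0
tcp dryer [-64.6  21.9 227.4] axes in dryer
 [[ 1.     0.015  0.004]
 [ 0.015 -1.    -0.004]
 [ 0.004  0.004 -1.   ]] 
F dryer [ 0.    0.64 -0.25] t 14.55 op 0.0038245283770299036
shift tool mm [ 92.1 173.3 -11.6]
[-0.279  0.563  0.648  2.195 -0.645  0.573  0.501]
[[  0   0   0   0   0   0   0   0   0   0]
 [  0   0   0   0   0   0   0   0   0   0]
 [  0   0   0  34 317   0   0   0   0   0]
 [  0 109 309 770 665  52   0   0   0   0]
 [  0 306 582 371 324  50   0   0   0   0]
 [  0 109 209   8   0   0   0  83  84   0]
 [  0   0   0   0   0  25 641 970 362   0]
 [  0   0   0   0   0 245 421 570 376   0]]
```

```bash
python3 -m inch '-1 0.0154 0.0288 -0.002 0 0 0;-1 0.0154 0.0288 -0.002 0 0 0;-1 0.0154 0.0288 -0.002 0 0 0;-1 0.0154 0.0288 -0.002 0 0 0;-1 0.0154 0.0288 -0.002 0 0 0;-1 0.0154 0.0288 -0.002 0 0 -0.015;-1 0 0 0 0 0 0;-1 0 0 0 0 0 0;-1 0 0 0 0 0 0'; python3 go.py 30 -150 141; python3 - <<'E'
from h import *
save('scene','scene2')
E
```

```text
clock: 15.3
tool_pos: [0.6041, -0.0728, 0.2363]
eef_rot: [0.816, 0.577, -0.0, -0.002]
contact_force: [-0.9, 0.2, -0.3]
opening: 0.008
finger_force: 0.0
tcp dryer [  28.4 -147.4  236.3] axes in dryer
 [[ 1.     0.027  0.002]
 [ 0.027 -1.     0.004]
 [ 0.002 -0.004 -1.   ]] 
F dryer [-0.12  0.88 -0.29] t 15.3 op 0.0076394721033619635
shift tool mm [ 1.4  3.  95.3]
```

```bash
python3 -m inch '-1 0.001 0.003 0.03 0 0 0.027;-1 0 0 0.032 0 0 0;-1 0 0 0.032 0 0 0;-1 0 0 0 0 0 0;-1 0 0 0 0 0 0'; python3 go.py; python3 -c "
from h import *
save('scene','scene3',(130,90,410,300),2.8)"
```

```text
clock: 15.77
tool_pos: [0.6069, -0.0728, 0.1433]
eef_rot: [0.824, 0.566, -0.001, -0.002]
contact_force: [0.5, -1.2, 0.5]
opening: 0.005
finger_force: 0.0
tcp dryer [  29.4 -150.1  143.3] axes in dryer
 [[ 1.    -0.001  0.002]
 [-0.001 -1.     0.004]
 [ 0.002 -0.004 -1.   ]] 
F dryer [-0.92 -0.87  0.55] t 15.7667 op 0.005434483846994867
```

View pics/scene3.png

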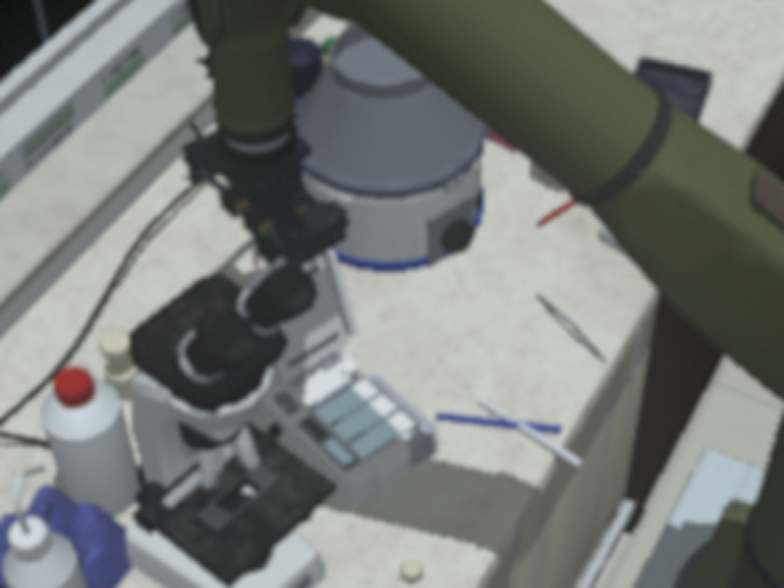

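```bash
python3 -m inch '-1 0 -0.01 0 0 0 0;-1 0 -0.008 0 0 0 0;-1 0 -0.008 0 0 0 0;-1 0 -0.008 0 0 0 0;-1 0 -0.008 0 0 0 0'|grep force; python3 go.py|grep -E "tcp|F"; python3 -m inch '-1 0 -0.009 0 0 0 0;-1 0 -0.009 0 0 0 0;-1 0 -0.009 0 0 0 0'|grep force; python3 go.py -78.5 0 0|grep -E "tcp|F";
```

```text
contact_force: [1.3, 0.3, 1.7]
finger_force: 0.5
tcp dryer [  30.3 -109.8  145.3] axes in dryer
F dryer [ 0.8  -1.12  1.74] t 16.2333 op 0.0062403049535306445
contact_force: [1.3, -0.1, -1.3]
finger_force: 0.6
tcp dryer [ 30.2 -82.3 144.6] axes in dryer
F dryer [ 0.4  -1.23 -1.28] t 16.4833 op 0.009324793039722012
```

```bash
python3 -m inch '-1 0 -0.008 0.001 0 0 0;-1 0 -0.008 0.001 0 0 0;-1 0 -0.008 0.001 0 0 0;-1 0 -0.0095 0.0045 0 0 0;-1 0 -0.0095 0.0045 0 0 0'|grep force; python3 go.py|grep -E "tcp|F"; python3 -m inch '-1 0 -0.0085 0.006 0 0 0;-1 0 -0.0085 0.006 0 0 0;-1 0 -0.0072 0.008 0 0 0;-1 0 -0.0072 0.008 0 0 0'|grep force; python3 go.py|grep -E "tcp|F"
```

```text
contact_force: [0.2, 0.2, 1.3]
finger_force: 0.7
tcp dryer [ 30.1 -39.5 132.3] axes in dryer
F dryer [ 0.27 -0.13  1.25] t 16.9 op 0.007487453116098516
contact_force: [1.4, 0.3, 2.0]
finger_force: 0.9
tcp dryer [ 30.2  -7.8 104.1] axes in dryer
F dryer [ 0.8  -1.21  2.04] t 17.2333 op 0.007188730884887867
```

```bash
python3 -m inch '-1 0 -0.0055 0.0088 0 0 0;-1 0 -0.0055 0.0088 0 0 0;-1 0 -0.0045 0.0085 0 0 0;-1 0 -0.0045 0.008 0 0 0;-1 0 -0.008 -0.001 0 0 0;-1 0 -0.008 -0.001 0 0 0;-1 0 0 0 0 0 0'|grep force; python3 go.py 30 34 60; python3 -c "
from h import *
save('wrist','wrist14')"
```

```text
contact_force: [-0.8, 0.5, 1.1]
finger_force: 0.6
tcp dryer [29.9 28.9 72.3] axes in dryer
 [[ 1.     0.001  0.002]
 [ 0.001 -1.     0.001]
 [ 0.002 -0.001 -1.   ]] 
F dryer [0.17 0.94 1.09] t 17.8167 op 0.006784960004747407
shift tool mm [ 0.  -5.1 12.3]
```

View pics/wrist14.png

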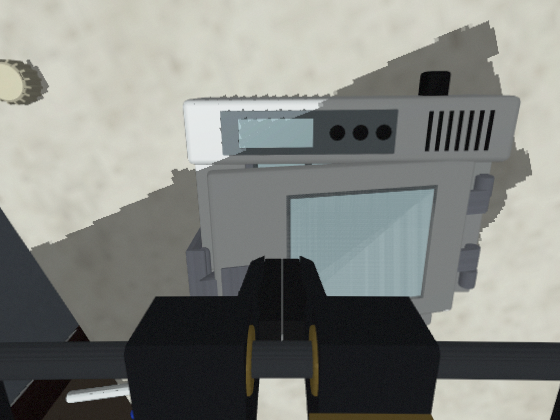

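```bash
python3 -m inch '-1 0 -0.0025 0.003 0 0 0;-1 0 -0.0025 0.003 0 0 0;-1 0 0 0.003 0 0 0;-1 0 0 0.003 0 0 0;-1 0 0 0.003 0 0 0'|grep force; python3 go.py|grep -E "tcp|F"; python3 -m inch '-1 0 0 0.002 0 0 0;-1 0 0 0.002 0 0 0;-1 0 0 0.0015 0 0 0'|grep force; python3 go.py|grep -E "tcp|F"; python3 -m inch '-1 0 0 0.0015 0 0 0;-1 0 0 0.001 0 0 0'|grep force; python3 go.py 30 34 47|grep -E "tcp|F|sh"
```

```text
contact_force: [-1.8, 0.7, 13.7]
finger_force: 6.6
tcp dryer [30.3 33.2 56.8] axes in dryer
F dryer [ 0.    1.88 13.72] t 18.2833 op 0.0025671157699848884
contact_force: [-4.3, -0.1, 4.8]
finger_force: 2.7
tcp dryer [30.3 33.5 52.9] axes in dryer
F dryer [-1.6   3.97  4.77] t 18.5333 op 0.007051777460847105
contact_force: [-1.9, 1.5, 3.4]
finger_force: 1.2
tcp dryer [30.9 31.9 50.8] axes in dryer
F dryer [0.77 2.3  3.37] t 18.7 op 0.004700479411226463
shift tool mm [-0.9 -2.1  3.8]
```

```bash
python3 -m inch '-1 0 0 0.001 0 0 0;-1 0 0 0.001 0 0 0'|grep force; python3 go.py|grep -E "tcp|F"; python3 -m inch '-1 0 0 0.001 0 0 0;-1 0 0 0.001 0 0 0'|grep force; python3 go.py |grep -E "tcp|F"; python3 -m inch '-1 0 0 0.001 0 0 0;-1 0 0 0.001 0 0 0'|grep force; python3 go.py |grep -E "tcp|F"
```

```text
contact_force: [-0.4, 0.3, 2.4]
finger_force: 1.0
tcp dryer [31.4 29.3 49.3] axes in dryer
F dryer [0.14 0.44 2.39] t 18.8667 op 0.004156632098022319
contact_force: [-2.3, -0.1, 5.1]
finger_force: 2.7
tcp dryer [31.5 29.3 48. ] axes in dryer
F dryer [-0.88  2.12  5.14] t 19.0333 op 0.005192240485640198
contact_force: [-3.9, 1.1, 24.4]
finger_force: 12.2
tcp dryer [31.5 29.3 47.2] axes in dryer
F dryer [-0.4   4.07 24.42] t 19.2 op 0.003012379810127162
```

```bash
python3 -m inch '-1 0 0 -0.004 0 0 0;-1 0 0 -0.01 0 0 0;-1 0 0 -0.03 0 0 0;-1 0 0 -0.04 0 0 0;-1 -0.02 0 -0.03 0 0 0;-1 -0.03 0 -0.02 0 0 0;-1 0 0 0 0 0 0;-1 0 0 0 0 0 0;-1 0 0 0 0 0 0;-1 0 0 0 0 0 0;-1 0 0 0 0 0 0;-1 0 0 0 0 0 0'|grep force; python3 - <<'E'
from m import *
save('wrist','wrist15')
f=load('wrist15');P=D(deproj(f))*1000
for y in range(-60,64,12):
    k=P[(abs(P[...,1]-y)<3)&(abs(P[...,0]-64)<8)]; print(y,np.median(k[:,2]).round(1) if len(k) else None,end='; ')
print(get_state()['tool_pos'])
E
```

```text
contact_force: [-0.3, -0.9, 0.2]
finger_force: 0.0
-60 36.1; -48 36.3; -36 36.6; -24 36.8; -12 37.0; 0 37.1; 12 37.2; 24 37.3; 36 37.3; 48 37.2; 60 37.3; [ 0.42381133 -0.05318544  0.17995554]
```

View pics/wrist15.png

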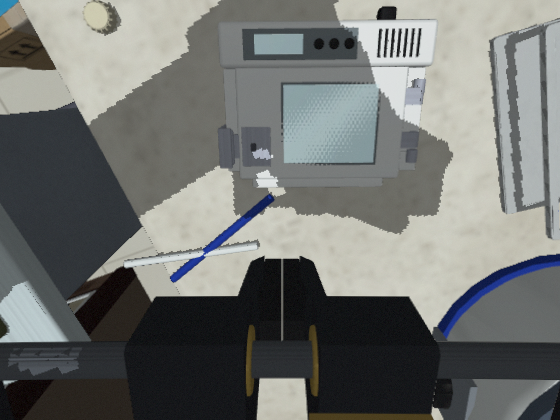

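The lid lies level, 36–37 mm high across its width, and stays shut with nothing touching it. The gripper is clear, so I'm handing in.

```bash
python3 -c "
from plant import r
print(r.finish_job())"
```

```text
the job is handed in; nothing more can be done
None
```

The carrier is home against the rear stop, the lid is down and stayed shut by itself after I lifted off, and the job was handed in at about 20 s without touching the slide box, timer or bottle; no verdict came back.

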